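# Start two bottle caps without forcing the cross-threaded one

### The job

The two tall one-litre bottles have screw caps with a grip bar just set on the neck. Start both caps gently, clockwise seen from above: turn each by about 80 degrees in one light grasp and let go. One of the two is cross-threaded and stiffens early: as soon as you feel that resistance, stop, do not force it, and leave that cap where it began to bind.

Things in the scene. Friction and masses are not known exactly. Their poses are not given: they have to be found in the camera images.
- tip_a (a point): End of the upright grip bar on the screw cap of one tall bottle, half way up the bar, 182 mm above the table. x points outward along the bar: its middle, and the cap's upright turning axis, lie 20 mm back along -x. The white bar is 40 mm long, 16 thick and 20 high (its top 10 mm above this point), on a round white cap 42 mm across. The white bottle, 93 mm wide, is full and does not move.
- tip_b (a point): The same point on the cap of the other tall bottle, which looks just the same. Either bottle may stand at the left or at the right. The caps turn but cannot be lifted off. Grip the bar across its thickness, from above, at its middle, fingertips just clear of the cap's flat top (10 mm below this point); 20 to 40 N of grip is plenty.
- cap_a (a joint): Angle of cap a on its thread, rad, growing clockwise seen from above; starts 0 to 0.2. On a good thread a cap turns with an even drag of 0.03 N m for 80 degrees and well beyond. A cross-threaded one does so only up to 0.5 (17 to 29 degrees after the start), then binds: this angle stays at 0.5, and turning on strains the thread, 0.15 N m more per 0.1 rad. Let go, it springs back.
- cap_b (a joint): Angle of cap b on its thread, rad, same scale and possible behaviours as cap_a. Exactly one of the two caps is cross-threaded; which one cannot be seen, only felt. Turned more than 0.3 rad past the point where it binds, it is ruined.

How it is judged (in metres and radians):
At the end, for the whole second after the job is handed in: The cap on the good thread has been turned to between 1.1 and 2.1 rad (about 80 degrees from its start), the cross-threaded cap has been turned up to where it binds and stands there (0.42 to 0.6 rad); both are still (((value of joint cap_a between 1.1 and 2.1 rad and value of joint cap_b between 0.42 and 0.6 rad) or (value of joint cap_b between 1.1 and 2.1 rad and value of joint cap_a between 0.42 and 0.6 rad)) and velocity of joint each of cap_a, cap_b below 0.1 rad/s); the robot touches nothing.
It fails at once if a cap that has bound is forced on: more than 0.3 rad past where it binds, so that the bar's end has swung over 15.5 mm while the cap has not gone on along its thread ((value of joint cap_a below 0.6 rad and distance of tip_a from where it was at the start of the episode above 0.0155 m) or (value of joint cap_b below 0.6 rad and distance of tip_b from where it was at the start of the episode above 0.0155 m)).
It also fails if it takes over 56 s, if anything falls off the work surface, if the arm or the gripper's body presses on something with over 40 N, if the wrist force passes 120 N, or if a joint passes its speed limit or range.

### The arm

A 6-joint arm with a two-finger parallel gripper is mounted at the origin on a cart in front of the work surface, level with it; the furniture and walls round the work are solid. World frame = base frame: x ahead of the robot, y to its left, z up, the work surface at z = 0. Lengths are in m, angles in degrees, forces in N, time in s.
With the tool pointing down it reaches from about 0.275 to 0.825 m from the base axis. Payload 4.9 kg.
Tool frame: the origin (TCP) lies on the centre line of the jaws, within the pads' length; the fingertips stand r.tip_extent ahead of it and the grasp point (between the pads) is the TCP (r.tip_extent is the distance from the TCP to the fingertips, in m); z points along the fingers, y is the line along which they close (so a half turn about z gives the same grasp; the last joint's range is limited). The gripper opens to 85 mm and grips with 20 to 120 N. Pads are 22 mm wide; open, the fingers measure 114 mm over their backs; the gripper's body (76 mm by 85 mm) begins 54 mm behind the grasp point. The pads swing forward as they close: fully open they stand 13 mm farther back than shut.
Start: joints at [-84.007, 18.69, -11.035, 60.275, 0, 82.311], TCP at [0.13, -0.534, 0.25] pointing down, gripper open.
Joint ranges: [-152.03, 152.03], [-55.5, 102.48], [-74.3, 77.21], [-110.64, 120.58], [-84.22, 78.4], [-180, 180]. Speed limits (degrees/s): [147.25, 147.25, 180, 180, 180, 180].

### API

Orientations are given as a 3x3 rotation matrix whose columns are the frame's x, y, z axes.
In Python, from workcell import r, hand, solver, viewer gives the robot as it stands. Calls block until the motion is done:
- r.move_to(position, orientation): joint-space move of the TCP to a pose.
- r.movel(position, frame=None, max_speed=0.15, threshold=None): straight line of the TCP; frame=None keeps the orientation; max_speed is the mean speed in m/s. With threshold (N) it stops when the force on the tool has changed by that much, and returns True; else False.
- r.goto_joints(angles): joint-space move.
- hand.open_jaws() and hand.grab(grip_force=None): open the fingers fully, or close them until they stop; grip_force is the grip in N (None keeps the last).
- r.sleep(seconds).
- solver.solve_ik(position, orientation): joint angles nearest the present ones, or None.
- viewer.capture(name): name is "side" or "top" or "wrist"; returns the picture (384x512x3 uint8, red, green, blue); there is no depth.
- viewer.calibration(name): a dict with "intrinsics" (3x3 intrinsics, pixels), "rvec" (rotation vector, rad) and "tvec" (3), from world to camera coordinates, as OpenCV has them; the wrist camera has in their place "tool_from_camera" (4x4, takes a point from camera to tool coordinates, whose origin is the TCP and whose axes are the flange's). Camera axes: x right, y down, z forward; pixel columns grow to the right and rows downward; lengths in m; the calibration is good to about 2 mm. A picture is of the moment at which its call begins: read the wrist's pose just before it. calibration takes no time and is no camera call.
A pose or a line that the arm cannot do raises r.PlanningError and nothing moves.
- r.sign_off(): hands the job in; it is judged then, once.
Readings, each from a call of its own:
- r.get_t(): time.
- r.get_joints(): joint angles.
- r.get_qd(): joint speeds.
- r.get_tau(): joint torques, N m.
- r.get_ee_pos(): TCP position.
- r.get_tool_rot(): TCP orientation.
- r.get_wrist_force(): force on the tool from outside, world axes, zero at the start.
- r.get_torque(): the same for the moment, N m.
- r.get_grip_width(): finger opening in m.
- r.get_gripper_force(): force on a finger pad.
Only numpy, scipy, OpenCV 4.12 (cv2) and the standard library are available. Lean on these libraries where they do the work, as an engineer would, in place of code of your own. Each camera call takes 0.05 s, during which the arm holds its last target. There are 200 camera calls.

## Working session

There is one attempt and no reset: what is moved stays moved. The work goes in short steps, each a Python script; the robot and the scene stay as the last script left them, time stands still between calls to the robot, and variables do not carry over. Pictures are saved under pics/ and viewed, at most 10 in all, crops included, and the job is handed in when it is done.

```bash
ls; mkdir -p pics; python3 - <<'E'
from workcell import r,hand,solver,viewer
import cv2,numpy as np
for n in("top","side"):
    cv2.imwrite(f"pics/{n}0.png",viewer.capture(n)[:,:,::-1]); c=viewer.calibration(n); R=cv2.Rodrigues(np.array(c["rvec"]))[0]
    print(n,np.round(c["intrinsics"],1).tolist(),np.round(-R.T@np.array(c["tvec"]).ravel(),3),np.round(R,2).tolist())
print(r.tip_extent,r.get_t(),viewer.calibration("wrist"))
E
```

```text
pics
top [[355.0, 0.0, 255.0], [0.0, 355.0, 192.7], [0.0, 0.0, 1.0]] [ 0.395 -0.011  1.03 ] [[-0.03, -1.0, -0.03], [-0.99, 0.03, -0.15], [0.15, 0.02, -0.99]]
side [[377.1, 0.0, 252.9], [0.0, 377.1, 186.0], [0.0, 0.0, 1.0]] [0.123 0.653 0.645] [[-0.85, -0.52, -0.02], [-0.24, 0.42, -0.87], [0.46, -0.74, -0.49]]
0.019 0.1 {'intrinsics': array([[315.58769903,   0.        , 250.34169059],
       [  0.        , 315.58769903, 191.16171211],
       [  0.        ,   0.        ,   1.        ]]), 'tool_from_camera': array([[-6.43553982e-04, -9.51702665e-01, -3.07020559e-01,
         7.82724172e-02],
       [ 9.99998781e-01, -1.75592591e-04, -1.55182201e-03,
         7.03799473e-04],
       [ 1.42296260e-03, -3.07021184e-01,  9.51701617e-01,
        -1.23602087e-01],
       [ 0.00000000e+00,  0.00000000e+00,  0.00000000e+00,
         1.00000000e+00]])}
```

View pics/top0.png

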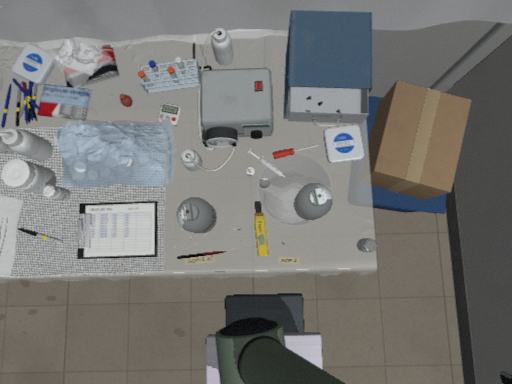

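View pics/side0.png

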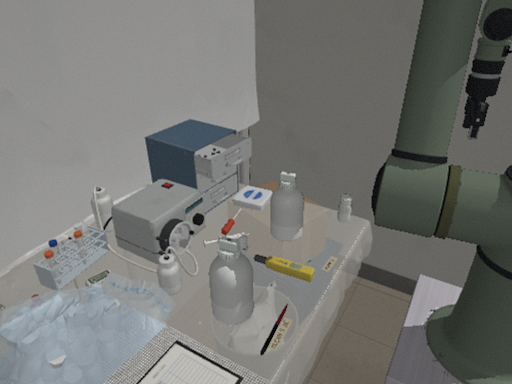

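The two grey-white bottles appear in the top view near (197,215) and (313,200). In the side view their caps are near (232,243) and (288,182). I'll enlarge both cap regions.

```bash
python3 - <<'E'
import cv2,numpy as np
t=cv2.imread("pics/top0.png");s=cv2.imread("pics/side0.png")
def c(i,u,v,h=30,k=400):
    a=cv2.resize(i[v-h:v+h,u-h:u+h],(k,k),interpolation=cv2.INTER_CUBIC)
    return a
f=lambda a:np.clip((a.astype(float)-90)*1.6,0,255).astype(np.uint8)
cv2.imwrite("pics/crop.png",np.hstack([f(c(t,197,215)),f(c(t,313,200))]))
E
```

```text
(no output)
```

View pics/crop.png

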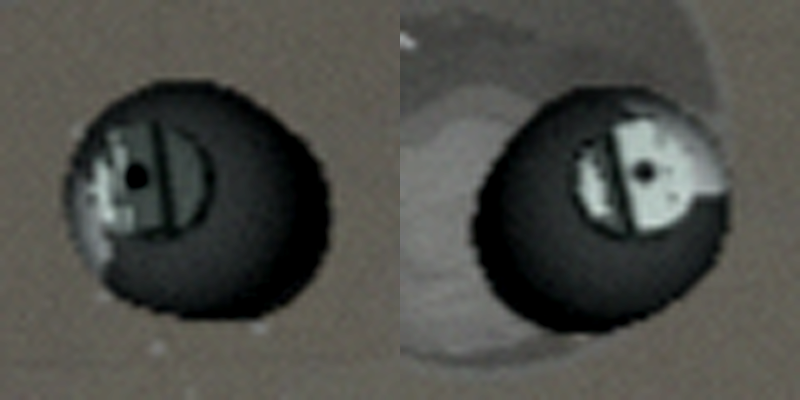

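The dark line in each crop is the shaded side of the bar, which runs roughly along world x. Each bar top has a dark dot, at about (187.5,211.5) left and (319.7,195.8) right in full-image pixels. I'll convert these to positions, then look from above with the wrist camera.

```bash
cat > h.py <<'E'
from workcell import r,hand,solver,viewer
import cv2,numpy as np
def ray(n,uv,z,pose=None):
    c=viewer.calibration(n); K=np.array(c["intrinsics"]); d=np.linalg.solve(K,[uv[0],uv[1],1.])
    if n=="wrist":
        T=np.array(c["tool_from_camera"]); p,Rt=pose; R=Rt@T[:3,:3]; o=p+Rt@T[:3,3]
    else:
        R=cv2.Rodrigues(np.array(c["rvec"]))[0].T; o=-R@np.array(c["tvec"]).ravel()
    d=R@d; return o+d*(z-o[2])/d[2]
def down(a): # tool x at heading a deg (world), z down
    a=np.radians(a); x=np.array([np.cos(a),np.sin(a),0]); z=np.array([0,0,-1.]); return np.column_stack([x,np.cross(z,x),z])
E
python3 - <<'E'
from h import *
print(np.round(r.get_tool_rot(),3).tolist())
L=ray("top",(187.5,211.5),.192);R=ray("top",(319.7,195.8),.192)
for p in(L,R):
    print(p,np.hypot(*p[:2]))
    for a in(0,-80,180,100):
        print(a,[np.round(q,0) if q is not None else None for q in[solver.solve_ik([p[0],p[1],z],down(a)) for z in(.182,.31)]])
E
```

```text
[[0.972, 0.237, -0.0], [0.237, -0.972, 0.002], [0.0, -0.002, -1.0]]
[0.47804732 0.16877597 0.192     ] 0.5069660383844755
0 [array([  11.,   18.,  -23.,   49.,    0., -169.]), array([  11.,   12.,  -11.,   67.,    0., -169.])]
-80 [array([ 11.,  18., -23.,  49.,   0., -89.]), array([ 11.,  12., -11.,  67.,   0., -89.])]
180 [array([ 11.,  18., -23.,  49.,   0.,  11.]), array([ 11.,  12., -11.,  67.,   0.,  11.])]
100 [array([ 11.,  18., -23.,  49.,   0.,  91.]), array([ 11.,  12., -11.,  67.,   0.,  91.])]
[ 0.50652416 -0.14609731  0.192     ] 0.5271727921526708
0 [array([-24.,  20., -20.,  50.,   0., 156.]), array([-24.,  14.,  -8.,  67.,   0., 156.])]
-80 [array([ -24.,   20.,  -20.,   50.,    0., -124.]), array([ -24.,   14.,   -8.,   67.,    0., -124.])]
180 [array([-24.,  20., -20.,  50.,   0., -24.]), array([-24.,  14.,  -8.,  67.,   0., -24.])]
100 [array([-24.,  20., -20.,  50.,   0.,  56.]), array([-24.,  14.,  -8.,  67.,   0.,  56.])]
```

```bash
python3 - <<'E'
from h import *
import pickle
P={};ims=[]
for n,p in(("R",[.506,-.146,.33]),("L",[.478,.169,.33])):
    r.move_to(p,down(180)); r.sleep(.2)
    P[n]=(r.get_ee_pos(),r.get_tool_rot()); im=viewer.capture("wrist")[:,:,::-1]
    cv2.imwrite(f"pics/w{n}.png",im); ims.append(cv2.resize(im[102:282,166:346],(400,400),interpolation=cv2.INTER_CUBIC))
pickle.dump(P,open("P.pkl","wb")); print(P,r.get_t())
cv2.imwrite("pics/w.png",np.hstack(ims))
E
```

```text
{'R': (array([ 0.50581759, -0.14660719,  0.32985535]), array([[-9.99999138e-01,  1.29350322e-03, -2.26286682e-04],
       [ 1.29348550e-03,  9.99999160e-01,  7.84321328e-05],
       [ 2.26387944e-04,  7.81393666e-05, -9.99999971e-01]])), 'L': (array([0.47845438, 0.16795186, 0.32992072]), array([[-9.99997937e-01,  2.03061138e-03, -5.26255265e-05],
       [ 2.03062002e-03,  9.99997925e-01, -1.64590783e-04],
       [ 5.22911974e-05, -1.64697306e-04, -9.99999985e-01]]))} 3.775
```

View pics/w.png

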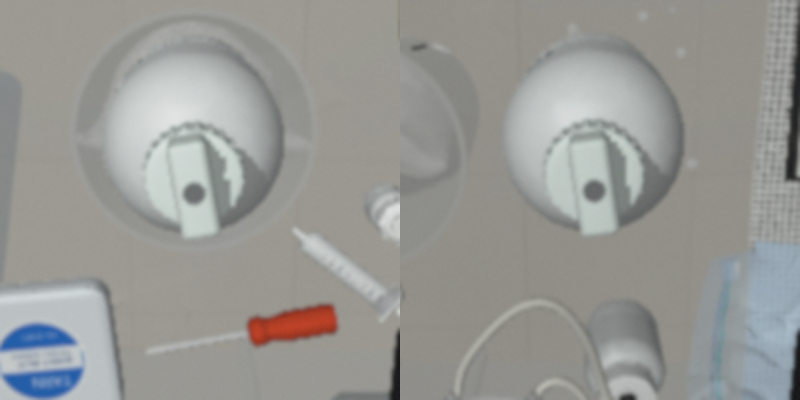

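In the wrist crop, the bar tops are clear, each with a dot at its middle.
- **Right bottle, left panel:** top-face corners (168,143), (206,139), (183,238), (219,234), dot (194,193).
- **Left bottle, right panel:** corners (571,141), (609,138), (582,235), (619,232), dot (594,190).

```bash
python3 - <<'E'
from h import *
import pickle
P=pickle.load(open("P.pkl","rb"))
for n,o,c in(("R",0,[(168,143),(206,139),(183,238),(219,234),(194,193)]),("L",400,[(571,141),(609,138),(582,235),(619,232),(594,190)])):
    q=np.array([ray("wrist",(166+.45*(u-o),102+.45*v),.192,P[n]) for u,v in c])[:,:2]
    near=(q[0]+q[1])/2;far=(q[2]+q[3])/2;d=far-near
    print(n,"len",np.linalg.norm(d),"w",np.linalg.norm(q[0]-q[1]),np.linalg.norm(q[2]-q[3]),"mid",(near+far)/2,"dot",q[4],"ang",np.degrees(np.arctan2(d[1],d[0])),[np.degrees(np.arctan2(*(q[i+2]-q[i])[::-1])) for i in(0,1)])
E
```

```text
R len 0.039115240399524756 w 0.014579991328363651 0.014428929075131098 mid [ 0.50755975 -0.14445231] dot [ 0.50897828 -0.14450355] ang 8.074030622532565 [np.float64(8.180914763270208), np.float64(7.966706774750754)]
L len 0.03848236243585209 w 0.014535796975553397 0.014771296916612426 mid [0.47941922 0.17054577] dot [0.48043524 0.17002008] ang 6.1438966475536985 [np.float64(5.967172679982095), np.float64(6.320972034668525)]
```

Sizes and both cameras agree: 39 by 14.5 mm against 40 by 16, and positions within about 2 mm. I'll grasp the right cap first, null the side force and then turn in small steps while watching the moment.

```bash
cat >> h.py <<'E'
def state(): 
    F=np.mean([(r.sleep(.02),r.get_wrist_force())[1] for _ in range(4)],0); M=np.array(r.get_torque()); return F,M
def approach(xy,a,z=.195):
    r.move_to([*xy,.26],down(a)); r.movel([*xy,z],frame=down(a),max_speed=.08); r.sleep(.2)
    print("pre",*[np.round(v,3) for v in state()],np.round(r.get_ee_pos(),4),r.tip_extent)
    hand.grab(grip_force=25); r.sleep(.2)
    print("grab",*[np.round(v,3) for v in state()],np.round(r.get_ee_pos(),4),r.get_grip_width(),r.get_gripper_force(),r.tip_extent,r.get_t())
E
python3 - <<'E'
from h import *
approach([.508,-.1445],188)
E
```

```text
pre [-0.027 -0.397 -0.216] [-0.018  0.074 -0.005] [ 0.5082 -0.1446  0.1954] 0.019
grab [-0.507 -0.644  2.156] [-0.076  0.133  0.035] [ 0.508  -0.1446  0.1951] 0.01532033701989461 29.292699694633484 0.019 7.1333
```

```bash
cat >> h.py <<'E'
def turn(total=80,step=3,lim=.12):
    q0=np.array(r.get_joints(),float); base=None; log=[]; t=0
    while t<total:
        t=min(t+step,total); q=q0.copy(); q[5]+=t; r.goto_joints(q); r.sleep(.08)
        F,M=state(); m=M[2]; act=r.get_joints()[5]-q0[5]
        log.append((t,round(float(act),1),round(float(m),3),round(float(np.hypot(*F[:2])),1),round(float(F[2]),1)))
        if t in(6,9): base=m if base is None else min(base,m)
        if base is not None and t>9 and m-base>lim and t<45 or m>.25:
            print("BIND",log); return q0,t,True
    print("done",log); return q0,t,False
E
python3 - <<'E'
from h import *
print(turn()[1:],r.get_t(),r.get_grip_width())
E
```

```text
done [(3, 3.0, -0.031, 1.1, 1.0), (6, 5.9, 0.006, 0.6, 1.8), (9, 8.9, -0.039, 1.1, 1.8), (12, 11.9, 0.001, 2.1, 2.4), (15, 14.9, 0.001, 3.1, 2.9), (18, 17.9, -0.043, 3.5, 2.5), (21, 20.9, 0.037, 4.6, 2.4), (24, 24.0, -0.08, 5.0, 2.9), (27, 27.0, -0.015, 4.7, 3.0), (30, 30.0, -0.013, 5.6, 2.7), (33, 33.0, -0.043, 5.3, 3.2), (36, 36.0, -0.056, 6.1, 2.5), (39, 39.0, -0.031, 5.8, 3.0), (42, 42.0, -0.003, 6.1, 3.0), (45, 45.0, -0.003, 6.2, 2.9), (48, 48.0, -0.02, 6.1, 2.5), (51, 51.0, -0.069, 6.5, 2.5), (54, 54.0, -0.051, 5.6, 2.3), (57, 57.0, -0.023, 6.3, 2.2), (60, 60.0, -0.048, 6.3, 2.7), (63, 63.0, -0.032, 7.0, 1.8), (66, 66.0, -0.018, 6.9, 1.8), (69, 69.0, -0.027, 7.1, 1.9), (72, 72.0, -0.079, 7.0, 2.1), (75, 75.0, -0.035, 6.8, 1.7), (78, 78.0, -0.016, 7.3, 2.1), (80, 80.0, -0.011, 7.4, 1.7)]
(80, False) 17.9333 0.015482424135523561
```

The right cap turned freely through 80° at near-zero moment, so the left one must be the cross-threaded cap. Moment noise is about 0.04 N m, so I'll average more and use 2° steps with a hard cap at 33°.

```bash
python3 - <<'E'
from h import *
hand.open_jaws(); r.sleep(.2)
p=r.get_ee_pos(); r.movel([p[0],p[1],.30]); r.move_to([.508,-.1445,.33],down(180)); r.sleep(.1)
im=viewer.capture("wrist")[:,:,::-1]; cv2.imwrite("pics/wR2.png",cv2.resize(im[102:282,166:346],(400,400)))
r.move_to([.480,.170,.30],down(186))
approach([.480,.170],186)
q0=np.array(r.get_joints(),float); ms=[]; log=[]
for t in range(2,34,2):
    q=q0.copy(); q[5]+=t; r.goto_joints(q); r.sleep(.05)
    m=np.mean([(r.sleep(.02),r.get_torque()[2])[1] for _ in range(10)]); ms.append(m); log.append((t,round(float(r.get_joints()[5]-q0[5]),1),round(float(m),3)))
    base=np.mean(ms[1:6]) if len(ms)>6 else np.mean(ms)
    if t>12 and m-base>.13 or m>.2: print("BIND"); break
print(log,r.get_t(),r.get_grip_width())
E
```

```text
pre [-0.215  0.279  0.118] [0.    0.007 0.054] [0.4803 0.1701 0.1954] 0.019
grab [-0.763  0.303  1.933] [ 0.123  0.109 -0.002] [0.48   0.1701 0.1951] 0.015336862814325725 28.940409421920776 0.019 24.5833
BIND
[(2, 2.0, -0.006), (4, 4.0, -0.015), (6, 6.0, -0.008), (8, 8.0, -0.009), (10, 10.0, 0.003), (12, 12.0, -0.004), (14, 14.0, 0.002), (16, 16.0, 0.01), (18, 18.0, -0.013), (20, 20.0, -0.009), (22, 22.0, -0.003), (24, 24.0, -0.032), (26, 26.0, 0.005), (28, 28.0, 0.054), (30, 30.0, 0.103), (32, 32.0, 0.163)] 32.05 0.015254262806432975
```

View pics/wR2.png

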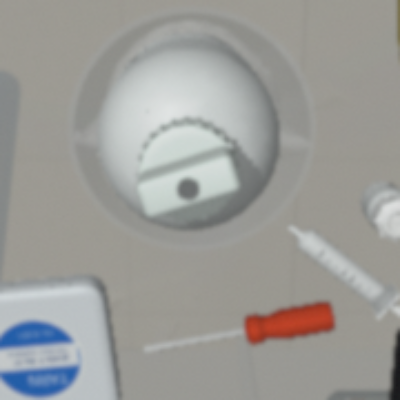

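The right bar has swung about 80° (now from (138,190) to (238,170)). The left cap binds at about 26°, with the moment rising 0.05 N m per 2° as expected for a bound thread. I'll ease back to about 27°, release and check.

```bash
python3 - <<'E'
from h import *
q=np.array(r.get_joints(),float); q[5]-=4.5; r.goto_joints(q); r.sleep(.3)
print(np.mean([(r.sleep(.02),r.get_torque()[2])[1] for _ in range(10)]))
hand.open_jaws(); r.sleep(.2)
p=r.get_ee_pos(); r.movel([p[0],p[1],.30]); r.move_to([.478,.169,.33],down(180)); r.sleep(.2)
im=viewer.capture("wrist")[:,:,::-1]; cv2.imwrite("pics/wL2.png",cv2.resize(im[102:282,166:346],(400,400)))
print(r.get_t(),np.round(r.get_wrist_force(),2))
E
```

```text
0.0970980626506425
35.2 [ 0.11 -0.52 -0.97]
```

View pics/wL2.png

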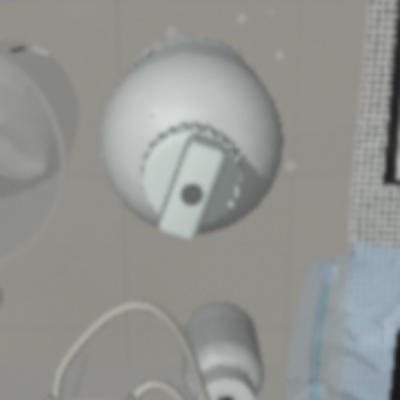

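```bash
python3 - <<'E'
from h import *
import pickle
P=pickle.load(open("P.pkl","rb"))
for n,c in(("L",[(190,140),(160,230),(224,151),(190,240)]),("R",[(138,190),(230,158),(148,218),(239,189)])):
    q=[ray("wrist",(166+.45*u,102+.45*v),.192,P[n])[:2] for u,v in c]
    print(n,[np.degrees(np.arctan2(*(q[i+1]-q[i])[::-1])) for i in(0,2)])
E
```

```text
L [np.float64(-18.147805463992203), np.float64(-19.74149430842798)]
R [np.float64(109.72120431491572), np.float64(108.42438763603873)]
```

The left bar turned about 25° and now stands where it began to bind. The right bar turned about 79°. Both match what I felt, so I'm handing in.

```bash
python3 -c "
from workcell import r
print(r.sign_off(),r.get_t())"
```

```text
the job is handed in; nothing more can be done
the job is handed in; nothing more can be done
```

I handed the job in without seeing the verdict: the right cap is on the good thread and turned about 79°; the left cap is cross-threaded, and I stopped it about 6° past where it began to bind (about 26°), then eased it back and let go.

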